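# Shut off the marked air valve in the bench air box

## Task

Slide the aluminium cover of the bench air box fully back, away from the robot, by pushing its orange bar, to reveal the two valve handles; do not lift the cover off its runners. Then push the marked handle (red with a yellow band) round until it is fully shut, leaving the black handle as it is. Leave the cover fully open and do not disturb the mallet or the glue jar.

Things in the scene. Friction and masses are not known exactly. Their poses are not given: they have to be found in the camera images.
- air_box: Grey box fixed to the bench, 360 (x) by 338 (y) by 106 mm high. Origin: centre of underside. Its x points away from the robot (turned up to 0.2 rad), y left, z up. Front half: open compartment under the cover, inside x -172 to 0, y -155 to +155 mm, rim 100 mm high. In it pipes along x (tops 44 mm above bench) and valve blocks (49 mm high). Rear half: solid deck for the cover.
- cover_bar (a point): Centre of the orange push bar on the cover: 10 mm thick (box x), 140 mm long (box y), 22 mm high, from 106 to 128 mm above the bench. The cover is an aluminium plate 175 by 318 mm, its top 106 mm above the bench, its near edge 15 mm before the bar. Cover closed: bar at x = -165 mm, y = 0 in the box frame. Axes as the box's.
- cover_slide (a joint): How far the cover has slid from closed along the box's +x (away from the robot), m: 0 closed, 0.17 fully open against its stop. Starts between 0 and 0.025. Sliding takes about 3 to 6 N and it stays where it is left.
- cover_lift (a joint): How far the cover has been lifted off its runners, m: 0 resting (it must stay down), up to 0.06. The cover weighs about 0.5 kg.
- marked_handle (a joint): Turn of the marked handle, rad: 0 open (it points from its pivot along the box's -x, to the robot), 1.571 fully shut against its stop (it points along the box's +y); clockwise seen from above. Starts between 0 and 0.4. Takes about 4 N at 60 mm from the pivot; stays where it is left.
- marked_pivot (a point): Pivot of the marked handle, on its vertical axis at mid-height of the handle (74 mm above the bench). At box x = -55 mm and box y = -65 or +65 mm: the marked and the black valve change places from one start to another. Hub radius 12 mm.
- marked_tip (a point): End of the marked handle, 80 mm from its pivot, on its centre line at mid-height. The handle is a straight red bar with a yellow band near its end, 14 mm wide and 16 mm high (66 to 82 mm above the bench).
- plain_pivot (a point): Pivot of the other, black handle (same shape, size and sense of turning), to be left alone.
- plain_tip (a point): End of the black handle, 80 mm from its pivot; it starts 0 to 0.5 rad from pointing along the box's -x, turned towards +y.
- mallet: Loose wooden mallet lying to the right of the box, 72 mm high, 276 mm long along its x, head (72 mm thick, 110 mm wide) at its +x end. Origin on the bench under the handle. Bystander.
- glue_jar: Loose standing jar with a green cap, 60 mm across, 90 mm high, just left of the box. Origin: centre of its underside. Bystander.

How it is judged:
By the outcome, as a careful person would: the job done as asked, in the order asked, and still so for the second after the job is handed in, with the robot touching nothing.
It also fails if it takes over 48 s, if anything falls off the work surface, if the arm or the gripper's body presses on something with over 40 N, if the wrist force passes 120 N, or if a joint passes its speed limit or range.

## Robot

A 7-joint arm with a two-finger parallel gripper is mounted at the origin on the work surface. World frame = base frame: x ahead of the robot, y to its left, z up, the work surface at z = 0. Lengths are in m, angles in rad, forces in N, time in s.
With the tool pointing down it reaches from about 0.4 to 0.75 m from the base axis. Payload 19.5 kg.
Tool frame: the origin (TCP) lies at the very end of the fingers, on their centre line; the grasp point (between the pads) lies 19 mm behind it (pinch_z is the distance from the TCP to the grasp point, in m); z points along the fingers, y is the direction in which the jaws open and shut (so a half turn about z gives the same grasp; the last joint's range is limited). The gripper opens to 85 mm and grips with 20 to 120 N. Pads are 22 mm wide; open, the fingers measure 114 mm over their backs; the gripper's body (76 mm by 85 mm) begins 54 mm behind the grasp point. The pads swing forward as they close: fully open they stand 13 mm farther back than shut.
Start: joints at [1.071, 0.707, -0.028, 1.485, 0.022, 0.951, -0.075], TCP at [0.254, -0.516, 0.231] pointing down, gripper open.
Joint ranges: [-2.71, 2.71], [-0.32, 2.16], [-1.57, 1.52], [0, 2.45], [-1.46, 4.6], [0, 2.02], [-2.83, 2.83]. Speed limits (rad/s): [1.89, 1.89, 2.57, 2.57, 3.01, 3.01, 3.01].

## Interface

Orientations are given as [roll, pitch, yaw] about the fixed x, y, z axes, in that order (R = Rz(yaw) Ry(pitch) Rx(roll)).
In Python, from station import observe, camera, calibration, close_job, pinch_z gives the robot as it stands.
- The arm moves only by the shell command python3 -m crank 'ROWS' [OPENING]. ROWS is JSON, a list of rows, each a list of 4 numbers: the shift along the tool's x, y, z in m, then the turn about the tool's z in rad. In form: [[x, y, z, twist], ...]. A call has 1 to 5 rows; each row shifts and turns the commanded pose from where the row before left it, along the tool's axes as they then stand; what a row does not reach is not made up. A row lasts 1/12 s, in which the tool goes at most 41.7 mm and 7.16 degrees, less where a joint would pass 70% of its speed; a pose out of reach is approached as far as the arm can. A call with a gripper value outside its range is refused whole. OPENING is the opening, from 0 (shut) to 1 (fully open), set as the call begins (- or left out, the last holds). The fingers move at their own pace and stop on an object; the grip force is fixed at half the most. Time passes only in rows, so rows that do not move let the fingers close. It gives the time, the measured TCP pose, the force and the opening at its end, in the units of the state.
- observe(): the state, without advancing time (a new reading comes with each control period).
- camera(name): name is "scene" or "top" or "wrist"; returns the picture (480x640x3 uint8, red, green, blue); there is no depth.
- calibration(name): a dict with "K" (3x3 intrinsics, pixels), "extrinsics" (4x4, takes a point from camera to world coordinates); the wrist camera has in their place "mount" (4x4, takes a point from camera to tool coordinates, whose origin is the TCP and whose axes are the flange's). Camera axes: x right, y up, looking along -z (the intrinsics and any distortion apply to the point x, -y, -z); pixel columns grow to the right and rows downward; lengths in m; the calibration is good to about 2 mm. A picture is of the moment at which its call begins: read the wrist's pose just before it. calibration takes no time and is no camera call.
- close_job(): hands the job in, once; it reports no verdict.
The state is a dict: "time_s": time; "joint_positions": joint angles; "joint_velocities": joint speeds; "joint_efforts": joint torques, N m; "tcp_pos": TCP position; "orientation": TCP orientation; "contact_force": force on the tool from outside, world axes, zero at the start; "torque": the same for the moment, N m; "width": finger opening in m.
Only numpy, scipy, OpenCV 4.12 (cv2) and the standard library are available. Lean on these libraries where they do the work, as an engineer would, in place of code of your own. Each camera call takes 0.05 s, during which the arm holds its last target.

## Working session

There is one attempt and no reset: what is moved stays moved. The work goes in short steps, Python scripts to look and compute and a shell command to move; the robot and the scene stay as the last step left them, time stands still between calls to the robot, and variables do not carry over. Pictures are saved under pics/ and viewed, and the job is handed in when it is done.

```bash
mkdir -p pics; ls; python3 - <<'E'
from station import *
import cv2,json
print(observe())
for n in("scene","top"):
    c=calibration(n);print(n,c)
    cv2.imwrite(f"pics/{n}0.png",camera(n)[:,:,::-1])
print(calibration("wrist"),pinch_z)
E
```

```text
pics
{'time_s': 0.0, 'joint_positions': array([ 1.07127516,  0.70708834, -0.02760704,  1.48497231,  0.02199851,
        0.95090327, -0.07550313]), 'joint_velocities': array([-0.00100158,  0.0001401 ,  0.00163347,  0.00017971, -0.00144296,
        0.00025886,  0.0007538 ]), 'joint_efforts': array([ 4.69978795e-05, -8.83203650e+01,  1.23488657e+00, -2.36163926e+01,
        1.70885457e-02,  6.44541200e-03, -8.83870734e-05]), 'tcp_pos': array([ 0.2540306 , -0.51556042,  0.23084226]), 'orientation': array([-3.14052457e+00,  3.91598033e-05,  4.57809243e-01]), 'contact_force': array([-0.34098102, -0.41579056, -1.06565121]), 'torque': array([ 0.00748221, -0.00962234, -0.0001833 ]), 'width': 0.08547029825432845}
scene {'K': array([[453.52234408,   0.        , 321.86327809],
       [  0.        , 453.52234408, 244.03923399],
       [  0.        ,   0.        ,   1.        ]]), 'extrinsics': array([[-0.47771346, -0.51871363,  0.70903175,  1.07127227],
       [ 0.87815927, -0.25896018,  0.40221377,  0.26469038],
       [-0.02502277,  0.81478574,  0.57922195,  0.50227418],
       [ 0.        ,  0
[... 283 characters left out ...]
    [-0.99960113,  0.02293832, -0.01647439, -0.04157922],
       [-0.01407417,  0.10112889,  0.99477378,  0.98806942],
       [ 0.        ,  0.        ,  0.        ,  1.        ]])}
{'K': array([[386.33809527,   0.        , 312.81662064],
       [  0.        , 386.33809527, 233.12818108],
       [  0.        ,   0.        ,   1.        ]]), 'mount': array([[ 4.19805723e-04,  9.63496808e-01,  2.67719488e-01,
         6.75246326e-02],
       [ 9.99999551e-01, -1.77113751e-04, -9.30664414e-04,
         4.97354330e-04],
       [-8.49275390e-04,  2.67719759e-01, -9.63496450e-01,
        -1.42084708e-01],
       [ 0.00000000e+00,  0.00000000e+00,  0.00000000e+00,
         1.00000000e+00]])} 0.0187
```

View pics/scene0.png

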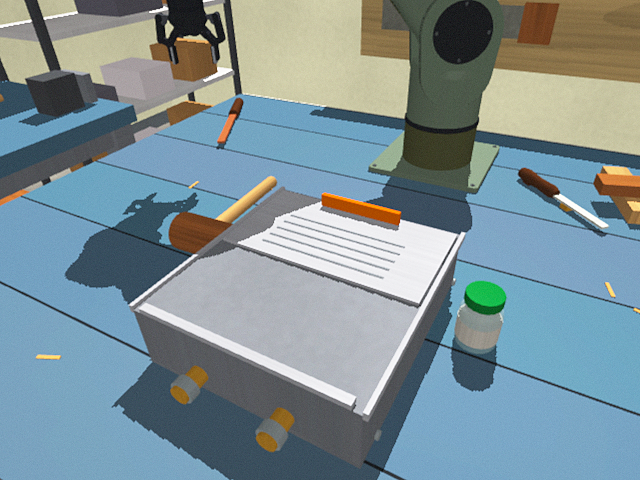

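View pics/top0.png

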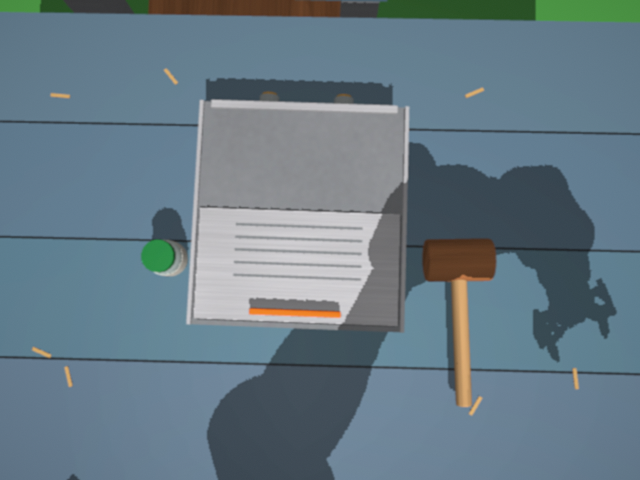

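The top view shows the box with its bar from about (249,311) to (340,315). The rim corners are near (188,324), (404,330), (202,101) and (408,107). The jar is at (158,256) and the mallet on the right at (460,260).

```bash
cat > h.py <<'E'
from station import *
import numpy as np, cv2
def ray(n,u,v,z,T=None):
    c=calibration(n);K=c["K"];T=c["extrinsics"] if T is None else T
    d=np.array([(u-K[0,2])/K[0,0],-(v-K[1,2])/K[1,1],-1.]);d=T[:3,:3]@d;o=T[:3,3]
    return o+d*(z-o[2])/d[2]
def proj(n,p,T=None):
    c=calibration(n);K=c["K"];T=c["extrinsics"] if T is None else T
    q=T[:3,:3].T@(np.asarray(p)-T[:3,3]);return K[0,0]*q[0]/-q[2]+K[0,2],K[1,1]*-q[1]/-q[2]+K[1,2]
E
cat > crop.py <<'E'
import cv2,sys
f,o,x,y,w,h,s=sys.argv[1],sys.argv[2],*map(int,sys.argv[3:])
cv2.imwrite(o,cv2.resize(cv2.imread(f)[y:y+h,x:x+w],None,fx=s,fy=s,interpolation=cv2.INTER_CUBIC))
E
python3 crop.py pics/top0.png pics/top0a.png 180 290 240 50 3
python3 crop.py pics/top0.png pics/top0b.png 190 85 230 40 3
python3 - <<'E'
from h import *
for u,v,z in[(249,311,.128),(340,315,.128),(188,324,.104),(404,330,.104),(202,101,.104),(408,107,.104),(158,256,.09),(460,406,.03),(460,282,.04)]:print(u,v,ray("top",u,v,z).round(4))
for u,v,z in[(321,196,.128),(400,211,.128)]:print(u,v,ray("scene",u,v,z).round(4))
E
```

```text
249 311 [0.4828 0.0735 0.128 ]
340 315 [ 0.4803 -0.0645  0.128 ]
188 324 [0.4597 0.171  0.104 ]
404 330 [ 0.459  -0.1645  0.104 ]
202 101 [0.8178 0.1654 0.104 ]
408 107 [ 0.8143 -0.1678  0.104 ]
158 256 [0.5655 0.2278 0.09  ]
460 406 [ 0.3331 -0.2682  0.03  ]
460 282 [ 0.5372 -0.266   0.04  ]
321 196 [ 0.4918 -0.0628  0.128 ]
400 211 [0.4793 0.0721 0.128 ]
```

View pics/top0a.png

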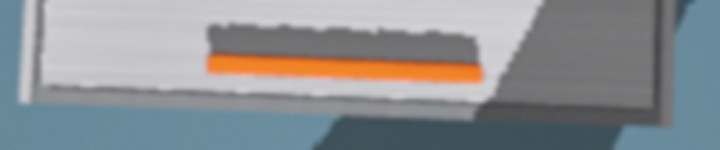

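View pics/top0b.png

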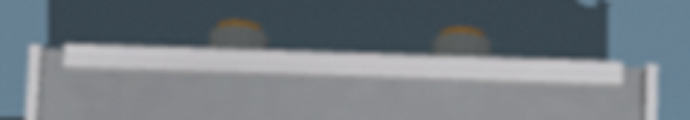

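```bash
python3 -m crank '[[0,0,0,0.1175],[0,0,0,0.1175],[0,0,0,0.1175],[0,0,0,0.1175],[0,0,0,0]]' 0
```

```text
time_s: 0.52
tcp_pos: [0.2542, -0.5156, 0.231]
orientation: [-3.141, 0.0, -0.018]
contact_force: [0.6, -0.7, -0.3]
width: 0.0257
```

```bash
python3 -m crank '[[0.012,-0.038,0,0],[0.012,-0.038,0,0],[0.012,-0.038,0,0],[0.012,-0.038,0,0],[0.012,-0.038,0,0]]'
python3 -m crank '[[0.014,-0.036,0,0],[0.014,-0.036,0,0],[0.014,-0.036,0,0],[0.014,-0.036,0,0],[0.014,-0.036,0,0]]'
python3 -m crank '[[0.01,-0.036,0,0],[0.01,-0.036,0,0],[0.01,-0.036,0,0],[0.005,-0.02,0,0],[0,0,0,0]]'
```

```text
time_s: 0.93
tcp_pos: [0.3165, -0.3247, 0.2313]
orientation: [-3.141, 0.0, -0.008]
contact_force: [1.8, 0.2, 0.1]
width: 0.0001
time_s: 1.35
tcp_pos: [0.3889, -0.1455, 0.2313]
orientation: [-3.141, 0.0, -0.007]
contact_force: [1.5, -1.2, -0.4]
width: 0.0001
time_s: 1.77
tcp_pos: [0.426, -0.0155, 0.231]
orientation: [-3.14, 0.0, -0.001]
contact_force: [-0.2, -0.5, -0.8]
width: -0.0
```

```bash
python3 -m crank '[[0.014,-0.018,0.02,0],[0,0,0.035,0],[0,0,0.035,0],[0,0,0.02,0],[0,0,0,0]]'
python3 -m crank '[[0,0,0.004,0],[0,0,0,0]]'
python3 - <<'E'
from h import *
print(observe()['tcp_pos'])
for n in("scene","wrist"): cv2.imwrite(f"pics/{n}1.png",camera(n)[:,:,::-1])
E
```

```text
time_s: 2.18
tcp_pos: [0.438, -0.0023, 0.1184]
orientation: [-3.141, 0.005, -0.009]
contact_force: [0.6, -0.7, -0.0]
width: 0.0002
time_s: 2.35
tcp_pos: [0.4397, -0.0022, 0.1179]
orientation: [-3.141, -0.001, -0.011]
contact_force: [-0.3, 0.6, 0.6]
width: 0.0003
[ 0.43968054 -0.00221095  0.11794094]
```

View pics/scene1.png

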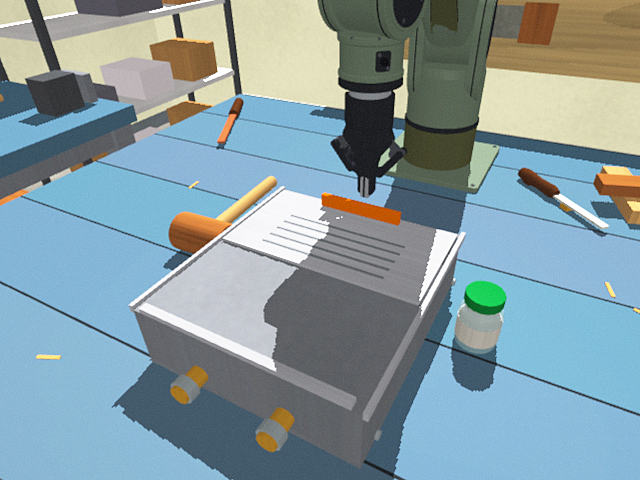

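View pics/wrist1.png

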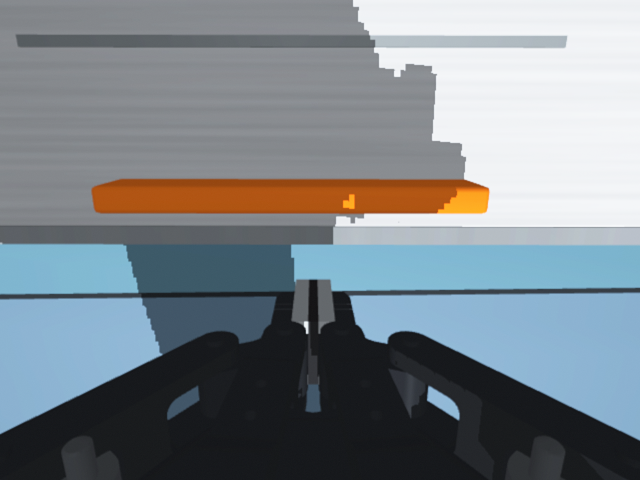

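The wrist view shows the bar square ahead of the fingertips, spanning (92–488, 195) with the tip near (313,285). I'll lower slightly and push.

```bash
python3 -m crank '[[0.01,0,0.005,0],[0.008,0,0,0],[0.006,0,0,0],[0.005,0,0,0],[0.01,0,0,0]]'
python3 -m crank '[[0.015,0,0,0],[0.015,0,0,0],[0.015,0,0,0],[0.015,0,0,0],[0.015,0,0,0]]'
```

```text
time_s: 2.87
tcp_pos: [0.4778, -0.0024, 0.1129]
orientation: [-3.141, 0.001, -0.012]
contact_force: [-3.9, -0.2, 2.6]
width: -0.0002
time_s: 3.28
tcp_pos: [0.5536, -0.0034, 0.1129]
orientation: [-3.142, 0.001, -0.012]
contact_force: [-3.6, 0.1, 1.7]
width: 0.0003
```

```bash
python3 -m crank '[[0.015,0,0,0],[0.015,0,0,0],[0.015,0,0,0],[0.008,0,0,0],[0.006,0,0,0]]'
python3 -m crank '[[0.005,0,0,0],[0.004,0,0,0],[0.002,0,0,0]]'
python3 -m crank '[[0.002,0,0,0],[0.002,0,0,0]]'
```

```text
time_s: 3.7
tcp_pos: [0.6128, -0.0041, 0.1127]
orientation: [3.142, 0.0, -0.012]
contact_force: [-3.2, 0.7, 1.2]
width: 0.0
time_s: 3.95
tcp_pos: [0.6236, -0.0042, 0.1125]
orientation: [-3.142, 0.0, -0.012]
contact_force: [-3.0, 0.7, 1.4]
width: -0.0002
time_s: 4.12
tcp_pos: [0.6272, -0.0043, 0.1124]
orientation: [-3.141, 0.0, -0.012]
contact_force: [-14.4, 0.2, 5.9]
width: -0.0003
```

```bash
python3 -m crank '[[0.002,0,0,0],[0,0,0,0]]'
python3 -m crank '[[-0.006,0,0,0],[-0.02,0,0,0],[-0.01,0,-0.03,0],[-0.01,0,-0.04,0],[0,0,-0.03,0]]'
python3 -m crank '[[-0.035,0,-0.03,0],[-0.035,0,0,0],[-0.035,0,0,0],[0,0,0,0],[0,0,0,0]]'
python3 - <<'E'
from h import *
s=observe();print(s['tcp_pos'],s['orientation'])
for n in("scene","top","wrist"): cv2.imwrite(f"pics/{n}2.png",camera(n)[:,:,::-1])
E
```

```text
time_s: 4.28
tcp_pos: [0.6273, -0.0043, 0.1123]
orientation: [-3.141, 0.005, -0.012]
contact_force: [-19.9, 0.6, 13.4]
width: 0.0
time_s: 4.7
tcp_pos: [0.5824, -0.0039, 0.2148]
orientation: [-3.141, -0.001, -0.013]
contact_force: [0.7, 0.6, 0.2]
width: -0.0001
time_s: 5.12
tcp_pos: [0.4811, -0.0024, 0.2401]
orientation: [-3.141, -0.001, -0.012]
contact_force: [0.5, 0.7, 0.4]
width: -0.0005
[ 0.48107438 -0.00237387  0.24014459] [-3.14107125e+00 -8.26190886e-04 -1.21760247e-02]
```

View pics/top2.png

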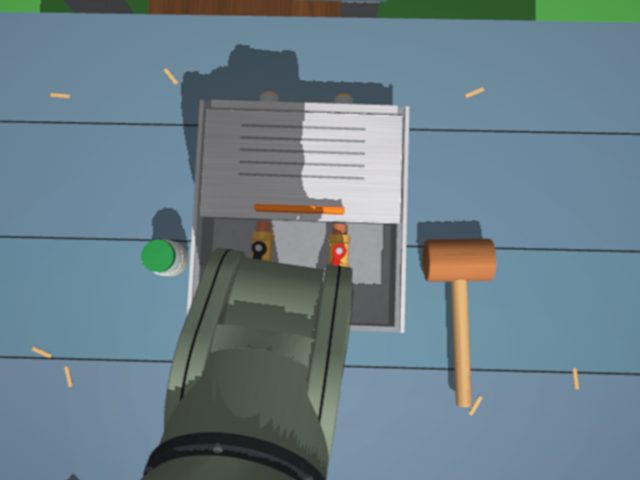

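View pics/wrist2.png

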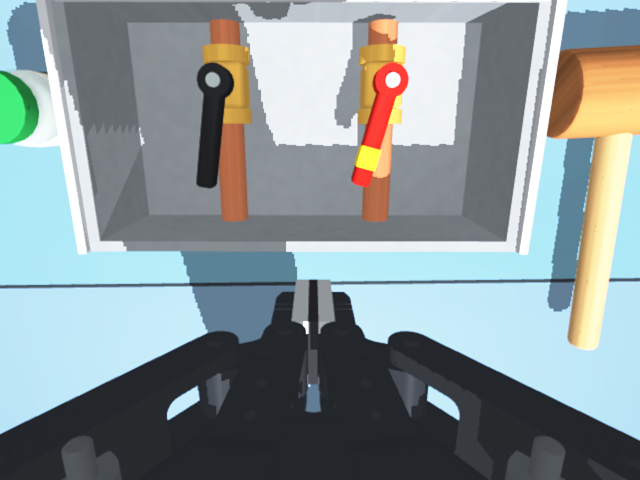

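View pics/scene2.png

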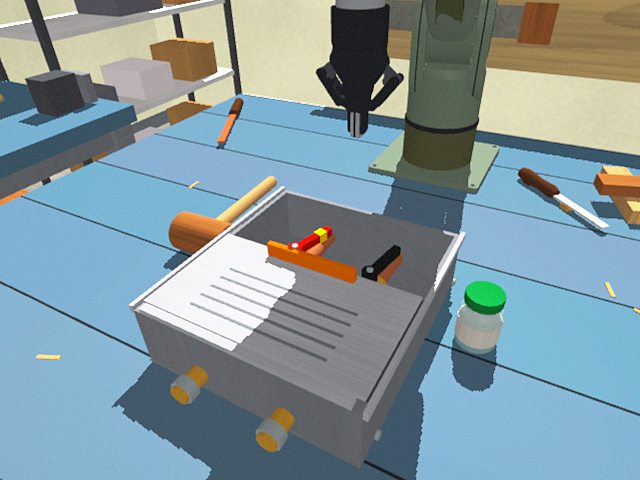

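The cover is fully open. In the wrist view the red handle is the right one (box y = -65): pivot at (393,80), tip at (361,184). The black pivot is at (214,82) and its tip at (206,186).

```bash
python3 - <<'E'
from h import *
from scipy.spatial.transform import Rotation as R
s=observe();c=calibration("wrist")
T=np.eye(4);T[:3,:3]=R.from_euler('xyz',s['orientation']).as_matrix();T[:3,3]=s['tcp_pos'];W=T@c['mount']
for n,u,v,z in[("piv",393,80,.082),("tip",361,184,.08),("bpiv",214,82,.082),("btip",206,186,.08),("nl",90,252,.1),("nr",520,252,.1)]:print(n,ray("wrist",u,v,z,W).round(4))
print(ray("top",339,252,.082),ray("top",259,249,.082))
print(ray("top",255,208,.128),ray("top",343,211,.128))
E
```

```text
piv [ 0.5821 -0.0626  0.082 ]
tip [ 0.5065 -0.0413  0.08  ]
bpiv [0.5823 0.0673 0.082 ]
btip [0.5063 0.0801 0.08  ]
nl [0.4596 0.1677 0.1   ]
nr [ 0.4556 -0.1619  0.1   ]
[ 0.57936936 -0.06204604  0.082     ] [0.58120828 0.06710537 0.082     ]
[0.64078226 0.06999103 0.128     ] [ 0.63913648 -0.06585734  0.128     ]
```

```bash
python3 -m crank '[[0.013,0.03,0,0],[0.013,0.03,0,0],[0.012,0.028,0.02,0],[0,0,0.03,0],[0,0,0.03,0]]'
python3 -m crank '[[0,0,0.03,0],[0,0,0.02,0],[0,0,0,0],[0,0,0,0]]'
python3 - <<'E'
from h import *
s=observe();print(s['tcp_pos'],s['orientation'])
for n in("wrist",): cv2.imwrite(f"pics/{n}3.png",camera(n)[:,:,::-1])
E
```

```text
time_s: 5.68
tcp_pos: [0.5198, -0.0929, 0.1581]
orientation: [3.141, -0.002, -0.015]
contact_force: [-0.4, 1.0, -0.6]
width: -0.0001
time_s: 6.02
tcp_pos: [0.5189, -0.0912, 0.1091]
orientation: [-3.141, 0.001, -0.012]
contact_force: [-0.5, 0.1, 0.9]
width: 0.0001
[ 0.51893709 -0.09117612  0.10908814] [-3.14148438e+00  1.10980023e-03 -1.24745259e-02]
```

View pics/wrist3.png

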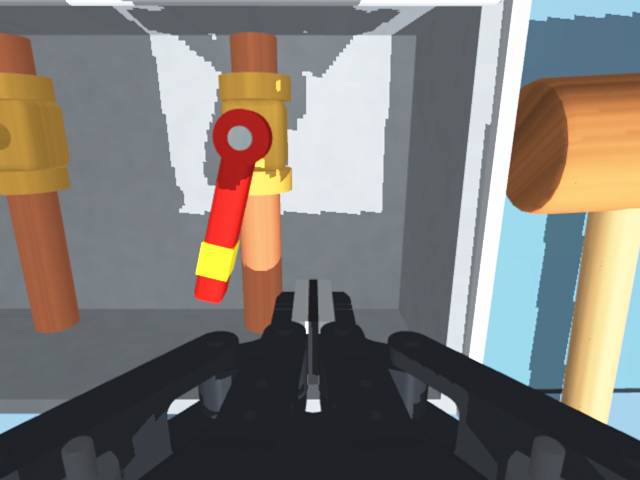

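The finger tip (313,285) is clear to the right of the red handle, whose tip is at (208,298), so I'll descend and swing it round.

```bash
python3 -m crank '[[0,0,0.02,0],[0,0,0.015,0],[0,0,0.006,0],[0,0,0,0]]'
python3 -m crank '[[0,-0.012,0,0],[0,-0.01,0,0],[0,-0.008,0,0],[0,-0.008,0,0],[0.002,-0.007,0,0]]'
```

```text
time_s: 6.4
tcp_pos: [0.5189, -0.091, 0.0686]
orientation: [-3.141, -0.0, -0.012]
contact_force: [-0.1, 0.1, -0.8]
width: 0.0005
time_s: 6.82
tcp_pos: [0.5215, -0.0454, 0.0692]
orientation: [3.141, -0.001, -0.012]
contact_force: [0.2, -5.5, -0.6]
width: 0.0003
```

Contact made. I'm now following the arc.

```bash
python3 -m crank '[[0.003,-0.006,0,0],[0.003,-0.006,0,0],[0.004,-0.005,0,0],[0.005,-0.005,0,0],[0.005,-0.004,0,0]]'
python3 -m crank '[[0.005,-0.003,0,0],[0.005,-0.003,0,0],[0.005,-0.002,0,0],[0.003,-0.001,0,0],[0,0,0,0]]'
python3 - <<'E'
from h import *
s=observe();print(s['tcp_pos'],s['contact_force'])
for n in("wrist",): cv2.imwrite(f"pics/{n}4.png",camera(n)[:,:,::-1])
E
```

```text
time_s: 7.23
tcp_pos: [0.5415, -0.0197, 0.069]
orientation: [3.141, 0.0, -0.012]
contact_force: [-3.2, -6.5, 0.8]
width: 0.0001
time_s: 7.65
tcp_pos: [0.5597, -0.0105, 0.0688]
orientation: [-3.142, 0.0, -0.011]
contact_force: [-0.8, -0.7, -0.1]
width: -0.0
[ 0.55971221 -0.01054186  0.06877192] [-0.77151656 -0.70723323 -0.05864942]
```

View pics/wrist4.png

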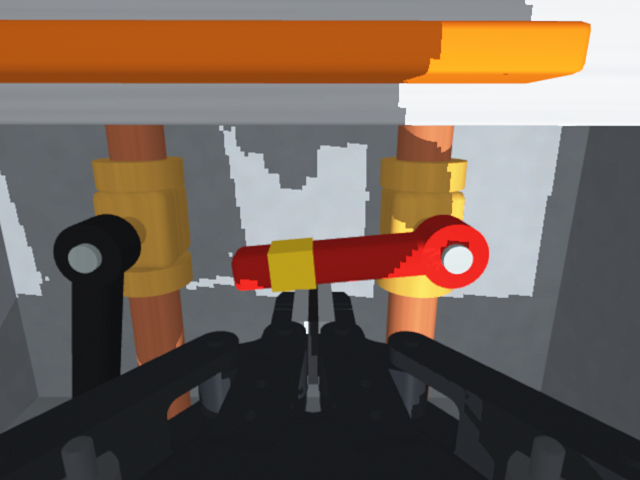

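The handle is about 0.1 rad short of shut, so I'll push on to its stop.

```bash
python3 -m crank '[[0.002,0,0,0],[0.002,0,0,0],[0,0,0,0]]'
python3 -m crank '[[0.002,0,0,0],[0.002,0,0,0]]'
python3 -m crank '[[0.002,0,0,0],[0,0,0,0]]'
```

```text
time_s: 7.95
tcp_pos: [0.5635, -0.0106, 0.0686]
orientation: [-3.141, 0.001, -0.012]
contact_force: [-2.7, 1.3, 1.2]
width: 0.0
time_s: 8.12
tcp_pos: [0.5654, -0.0107, 0.0683]
orientation: [-3.14, 0.005, -0.012]
contact_force: [-25.2, 4.4, 18.1]
width: -0.0001
time_s: 8.28
tcp_pos: [0.5655, -0.0107, 0.0682]
orientation: [-3.14, 0.01, -0.012]
contact_force: [-29.7, 4.5, 18.8]
width: 0.0
```

At the stop. I'll back off, rise and check.

```bash
python3 -m crank '[[-0.008,0,0,0],[-0.012,0,0,0],[-0.01,0,0,0],[0,0,-0.03,0],[0,0,-0.03,0]]'
python3 -m crank '[[0,0,-0.035,0],[0,0,-0.035,0],[-0.02,0,-0.02,0],[-0.03,0,-0.02,0],[0,0,0,0]]'
python3 - <<'E'
from h import *
from scipy.spatial.transform import Rotation as R
s=observe();print(s['tcp_pos'],s['contact_force'])
for n in("wrist","top","scene"): cv2.imwrite(f"pics/{n}5.png",camera(n)[:,:,::-1])
E
```

```text
time_s: 8.7
tcp_pos: [0.5389, -0.0112, 0.1287]
orientation: [-3.142, 0.002, -0.012]
contact_force: [1.0, -0.3, 0.7]
width: -0.0
time_s: 9.12
tcp_pos: [0.4872, -0.0108, 0.242]
orientation: [-3.141, -0.003, -0.013]
contact_force: [-1.7, -0.4, 0.3]
width: -0.0001
[ 0.4872494  -0.01075132  0.24195673] [-1.67768699 -0.36318359  0.34702632]
```

View pics/wrist5.png

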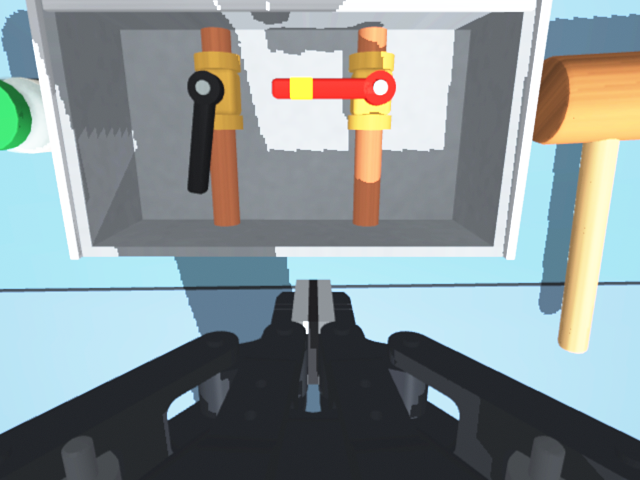

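View pics/top5.png

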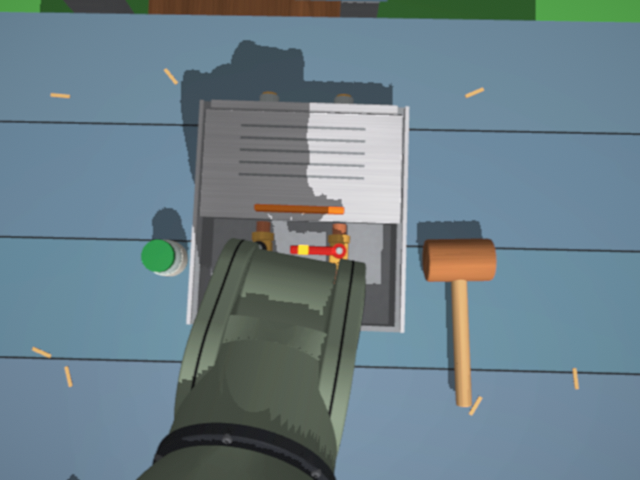

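View pics/scene5.png

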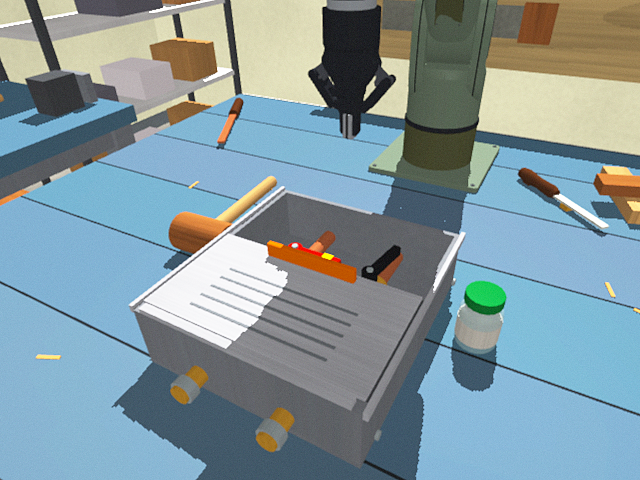

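The red handle lies along box +y, from pivot (380,88) to tip (274,88). The black handle, cover, mallet and jar are where they were, and the arm is clear.

```bash
python3 -c "
from station import *
print(close_job())"
```

```text
the job is handed in; nothing more can be done
None
```

I slid the cover back to its stop by pushing the orange bar with the shut fingers, then swung the red and yellow handle clockwise to its stop. I then raised the arm clear of everything and handed the job in at about 9 s; no verdict was reported.

- **Cover:** it is fully open. The push force rose from about 3 N to 20 N at the stop. The bar was then measured at about x = 0.640, as expected for fully open, and it had not moved in the last picture. It showed no sign of having lifted.
- **Marked handle:** it is shut. It stopped against the finger at about 30 N, and the last wrist picture shows it pointing along the box's +y. I judged that by eye and did not measure the angle.
- **Black handle, mallet and glue jar:** they look unmoved in the before and after pictures.
- **Disagreement:** my first rough reading from the scene camera put the box's turn at +0.09 rad. The top and wrist cameras gave about -0.01 rad, and I used that; the contacts came where it predicted.

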